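Set the rack holder's jaw to the gauge line with its thumbwheel

ROBOT

A 6-joint arm with a two-finger parallel gripper is mounted at the origin on the work surface. World frame = base frame: x ahead of the robot, y to its left, z up, the work surface at z = 0. Lengths are in m, angles in rad, forces in N, time in s.
With the tool pointing down it reaches from about 0.375 to 0.9 m from the base axis. Payload 3.1 kg.
Tool frame: the origin (TCP) lies on the centre line of the jaws, within the pads' length; the fingertips stand 22 mm ahead of it and the grasp point (between the pads) lies 3 mm ahead of it; z points along the fingers, x is the direction in which the jaws open and shut, and the axes are right-handed (so a half turn about z gives the same grasp; the last joint's range is limited). The gripper opens to 87 mm and grips with 3 to 60 N. Pads are 19 mm wide; open, the fingers measure 117 mm over their backs; the gripper's body (75 mm by 190 mm) begins 51 mm behind the grasp point.
Start: joints at [-1.508, 0.527, 1.433, -0, 1.181, -0.178], TCP at [0.15, -0.607, 0.245] pointing down, gripper open.
Joint ranges: [-3.08, 3.08], [-0.75, 2.2], [0.22, 2.44], [-1.43, 4.57], [0, 2.65], [-2.85, 2.85]. Speed limits (rad/s): [2.79, 2.79, 3.14, 3.14, 3.14, 3.14].

INTERFACE

Orientations are given as a unit quaternion [x, y, z, w].
In Python, from rig import robot, camera, order gives the robot as it stands.
- The arm moves only by the shell command python3 -m pendant 'ROWS' [OPENING] [FORCE]. ROWS is JSON, a list of rows, each a list of 2 entries, a list of its own where there are three numbers: the shift along the tool's x, y, z in mm, then the turn about the tool's z in degrees. A call has 1 to 8 rows; each row shifts and turns the commanded pose from where the row before left it, along the tool's axes as they then stand; what a row does not reach is not made up. A row lasts 1/8 s, in which the tool goes at most 62.5 mm and 10.7 degrees, less where a joint would pass 70% of its speed; a pose out of reach is approached as far as the arm can. A call with a gripper value outside its range is refused whole. OPENING is the finger opening in mm, from 0 to 87, set as the call begins (- or left out, the last holds). The fingers move at their own pace and stop on an object; FORCE is the grip in N (left out, the last holds). Time passes only in rows, so rows that do not move let the fingers close. It gives the time, the measured TCP pose, the force and the opening at its end, in the units of the state.
- robot.get_obs(): the state, without advancing time (a new reading comes with each control period).
- camera(name): name is "scene" or "top" or "wrist"; returns a dict with "pixels" (400x640x3 uint8, blue, green, red), "mtx" (3x3 intrinsics, pixels), "R" (3x3) and "t" (3): a world point X has camera coordinates R X + t. Camera axes: x right, y down, z forward; pixel columns grow to the right and rows downward; lengths in m; the calibration is good to about 2 mm. A picture is of the moment at which its call begins. There is no depth.
- order.hand_in(): hands the job in, once; it reports no verdict.
The state is a dict: "time": time; "q": joint angles; "joint_velocities": joint speeds; "joint_torque": joint torques, N m; "position": TCP position; "tool_rot": TCP orientation; "ft_force": force on the tool from outside, world axes, zero at the start; "moment": the same for the moment, N m; "grip_width": finger opening in m.
Only numpy, scipy, OpenCV 4.12 (cv2) and the standard library are available. Lean on these libraries where they do the work, as an engineer would, in place of code of your own. Each camera call takes 0.05 s, during which the arm holds its last target. There are 200 camera calls.

TASK

Set the tube-rack holder for the next rack: with a fingertip on top of the knurled thumbwheel, roll it until the gap between the jaws has closed so far that the sliding jaw's pointer stands opposite the pale line on the gauge clip, then take the hand away. Move the jaw only by the wheel, never by pushing on it, and leave the tube rack, the specimen jar and the label roll where they stand.

Things in the scene. Friction and masses are not known exactly. Their poses are not given: they have to be found in the camera images.
- fixture: Rack holder fixed to the bench: aluminium plate 130 (x) x 340 (y) x 12 mm, origin under its centre at bench height, yaw within half a radian. On it along its own y: white fixed jaw (inner face y = -118, top z = 58 mm), free bay, sliding jaw, and at y = +115 mm the thumbwheel between two white cheeks. Gauge rail along y at x = 53 to 65 mm, top z = 32 mm.
- wheel: Steel thumbwheel, dark knurl ridges, radius 30, width 30 mm, axis level along the fixture's x; origin at its centre, fixture (0, 115, 45) mm; its axes turn with it. Rolling its top towards fixture -y (the jaws) closes the jaw, back opens it: 8 mm of jaw per rad (1 mm per 3.75 mm of rim). Turns stiffly (about 1 N at the rim), stays where left; range -1 to +5 rad from the start.
- wheel_top (a point): Highest point of the wheel's rim, mid width, 75 mm above the bench; does not turn with the wheel, axes are the fixture's. The wheel does not yield: a light press of 3 to 15 N gives a fingertip enough grip (a position-held tip sent 1.5 to 4 mm below this height rolls it). Cheeks close beside the wheel in x (each 14 mm thick, 80 mm long in y) have their tops 6 mm below this point.
- jaw: White sliding jaw, 100 mm wide in x, 22 mm thick plus a 6 mm rubber face towards the fixed jaw, z = 14 to 58 mm; slides along the fixture's y, towards -y as it closes, driven by the wheel. Origin at bench height under mid thickness, at fixture (0, 40, 0) mm at the start; travel from there 40 mm closing, 8 mm opening. Not to be pushed on.
- pointer_tip (a point): Outer end of the dark steel pointer, a blade 4 mm wide that sticks out of the sliding jaw over the gauge rail to the fixture's +x side, at fixture x = +66 mm, 37 mm above the bench; it moves with the jaw. Its axes are those of the fixture.
- gauge_line (a point): Inner end, mid width, of the white line (8 mm wide in y, 36 mm long in x) on top of the gauge clip, at fixture x = 68, z = 36.5 mm; axes are the fixture's. The clip, a dark steel block 36 (x) x 40 (y) mm with a round screw on its +x side, is fixed beside the gauge rail, at the start 11 to 25 mm from the pointer towards -y.
- tube_rack: Loose orange tube rack 60 x 110 x 45 mm holding five capped tubes, 106 mm tall in all; origin under its centre. Bystander on the fixture's +x side.
- specimen_jar: Loose closed specimen jar, 52 mm across, 65 mm tall; origin under its centre. Bystander near the fixture.
- label_roll: Loose roll of paper labels lying flat, 76 mm across, 30 mm tall, bore 26 mm; origin under its centre. Bystander near the fixture.

How it is judged:
On the way:
1. the thumbwheel turns under a fingertip (contact force between the fingers and wheel above 0.3 N and angular speed of wheel above 0.05 rad/s), for 0.1 s.
At the end, for the whole second after the job is handed in: The middle of the pointer's tip stands within the 8 mm width of the gauge line (4 mm to either side of its middle), jaw and wheel at rest, and rack, jar and label roll are within 15 mm of where they stood (y of pointer_tip in the frame of gauge_line between -0.004 and 0.004 m and linear speed of jaw below 0.003 m/s and angular speed of wheel below 0.1 rad/s and distance of each of tube_rack, specimen_jar, label_roll from where it was at the start of the episode below 0.015 m); the robot touches nothing.
It fails at once if the robot pushes on the sliding jaw or its pointer (contact force between any of the fingers, the arm and jaw above 1.5 N).
It fails at once if the tube rack is lifted or moved by more than 15 mm (distance of tube_rack from where it was at the start of the episode above 0.015 m).
It fails at once if the specimen jar is lifted or moved by more than 15 mm (distance of specimen_jar from where it was at the start of the episode above 0.015 m).
It fails at once if the label roll is lifted or moved by more than 15 mm (distance of label_roll from where it was at the start of the episode above 0.015 m).
It also fails if it takes over 51 s, if anything falls off the work surface, if the arm or the gripper's body presses on something with over 40 N, if the wrist force passes 120 N, or if a joint passes its speed limit or range.

## Working session

There is one attempt and no reset: what is moved stays moved. The work goes in short steps, Python scripts to look and compute and a shell command to move; the robot and the scene stay as the last step left them, time stands still between calls to the robot, and variables do not carry over. Pictures are saved under pics/ and viewed, about 8 in all and at most 12, crops included, and the job is handed in when it is done.

```bash
mkdir -p pics
python3 - <<'E'
from rig import robot,camera
import cv2,numpy as np
for n in("top","scene"):
    c=camera(n);cv2.imwrite(f"pics/{n}0.png",c["pixels"]);np.savez(f"pics/{n}0.npz",**c)
    print(n,c["mtx"].tolist(),(-c["R"].T@c["t"]).round(3),c["R"].round(3).tolist())
o=robot.get_obs();print(o["time"],o["position"],o["tool_rot"],o["ft_force"],o["grip_width"])
E
```

```text
top [[433.12414870486816, 0.0, 319.8528040245518], [0.0, 433.12414870486816, 201.12662242016728], [0.0, 0.0, 1.0]] [ 0.448 -0.006  0.878] [[0.019, -1.0, 0.007], [-0.98, -0.02, -0.196], [0.196, -0.003, -0.981]]
scene [[497.6740177703134, 0.0, 308.687200310726], [0.0, 497.6740177703134, 202.25703578821228], [0.0, 0.0, 1.0]] [ 1.22  -0.461  0.837] [[0.582, 0.813, -0.019], [0.566, -0.422, -0.708], [-0.584, 0.402, -0.706]]
0.1 [ 0.14963548 -0.60618993  0.24366123] [ 7.87223649e-01 -6.16666808e-01 -6.55981727e-04 -7.37713311e-04] [ 0.54704981  1.33401754 -0.64787954] 0.08705136095174346
```

View pics/top0.png

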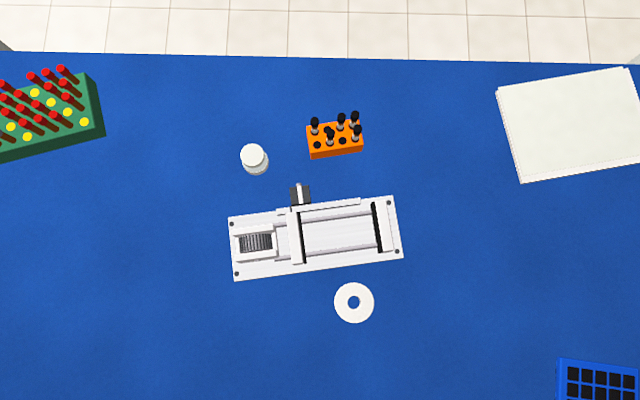

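View pics/scene0.png

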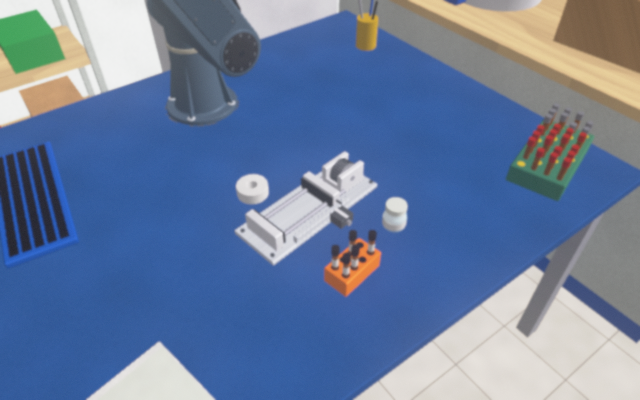

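Top view: wheel at about (255,242), clip with its pale line at (300,195), plate corners at (228,217), (393,195), (404,258) and (235,281). The jar is at (254,158), the rack at (335,138) and the roll at (354,302). I'll fit the fixture pose next and check it with an overlay.

```bash
cat > h.py <<'E'
import numpy as np,cv2
from scipy.optimize import least_squares
def proj(c,X):
    P=np.atleast_2d(X)@c["R"].T+c["t"]; p=P@c["mtx"].T; return p[:,:2]/p[:,2:]
def back(c,uv,z):
    d=c["R"].T@np.linalg.solve(c["mtx"],[uv[0],uv[1],1]); o=-c["R"].T@c["t"]
    return o+d*(z-o[2])/d[2]
def F(p,L):  # fixture (mm) -> world (m)
    L=np.atleast_2d(L)/1000; s,k=np.sin(p[2]),np.cos(p[2])
    return np.c_[p[0]+k*L[:,0]-s*L[:,1],p[1]+s*L[:,0]+k*L[:,1],L[:,2]]
def inv(p,w):
    d=np.array(w[:2])-p[:2]; s,k=np.sin(p[2]),np.cos(p[2])
    return 1000*np.array([k*d[0]+s*d[1],-s*d[0]+k*d[1]])
E
python3 - <<'E'
from h import *
c=dict(np.load("pics/top0.npz"))
g=cv2.cvtColor(c["pixels"],cv2.COLOR_BGR2GRAY)
uv=np.float32([[228,217],[393,195],[404,258],[235,281]]).reshape(-1,1,2)
uv=cv2.cornerSubPix(g,uv,(4,4),(-1,-1),(3,30,.01)).reshape(-1,2)
L=[[65,170,12],[65,-170,12],[-65,-170,12],[-65,170,12]]
r=least_squares(lambda p:(proj(c,F(p,L))-uv).ravel(),[.4,0,.1])
print(uv,r.x,r.fun.round(1)); p=r.x; np.save("pose.npy",p)
print("wheel_top",F(p,[0,115,75]))
for n,u,z in(("jar",(254,152),.065),("rack",(335,135),.045),("roll",(354,301),.03)):
    w=back(c,u,z);print(n,w,inv(p,w))
im=cv2.resize(c["pixels"][160:300,210:420],None,fx=3.8,fy=3.8,interpolation=cv2.INTER_CUBIC)
for l in [[0,115,75],[15,115,75],[66,40,37],[68,20,36.5],[50,29,58],[-50,29,58],[65,-170,12]]:
    q=(proj(c,F(p,l))[0]-[210,160]+.5)*3.8; cv2.circle(im,tuple(int(v) for v in q),4,(0,0,255),1)
cv2.imwrite("pics/ov.png",im)
E
```

```text
[[227.4924  218.84155]
 [392.43127 194.646  ]
 [403.39444 257.2427 ]
 [233.73242 281.2161 ]] [5.46589260e-01 3.05806348e-04 1.62786525e-01] [-0.6 -1.3  0.1 -0.3  0.6  0.3 -0.1  1.2]
wheel_top [[0.52795138 0.11378545 0.075     ]]
jar [0.70563928 0.12237478 0.065     ] [176.73083933  94.67815643]
rack [ 0.75136572 -0.03633746  0.045     ] [196.13049335 -69.34664469]
roll [ 0.42431644 -0.07733981  0.03      ] [-133.24022565  -56.8025322 ]
```

View pics/ov.png

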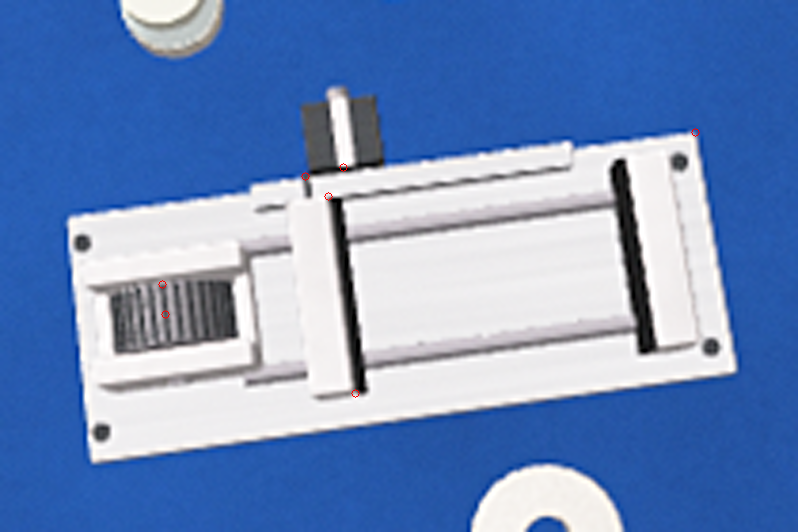

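The overlay agrees to within about 2 mm. The pointer blade is at crop (306,177) and the line's inner end at (345,167). I'll refit with corrected corners, measure the gap, and work out the shift to a point above the wheel.

```bash
cat >> h.py <<'E'
def goto(l,z):   # shift in tool axes (mm) and turn (deg) to have the fingertip over fixture point l at tip height z
    from rig import robot
    from scipy.spatial.transform import Rotation as Ro
    p=np.load("pose.npy"); o=robot.get_obs(); R=Ro.from_quat(o["tool_rot"]).as_matrix()
    t=F(p,[l[0],l[1],0])[0]; t[2]=z/1000+.022
    d=np.array(t)-o["position"]; a=np.arctan2(R[1,0],R[0,0]); want=p[2]-np.pi/2
    print("t",o["time"],"pos",o["position"].round(4),"shift",(1000*R.T@d).round(1),"turn",np.degrees(a-want).round(2),"f",o["ft_force"].round(1),o["q"].round(2))
    print("world d",d.round(4),"fix pos of tip",inv(p,o["position"]).round(1),1000*o["position"][2]-22)
E
python3 - <<'E'
from h import *
c=dict(np.load("pics/top0.npz"))
cv=lambda q:np.array(q)/3.8+[210,160]-.37
uv=np.array([cv(q) for q in[[68,217],[695,132],[737,372],[92,462]]])
L=[[65,170,12],[65,-170,12],[-65,-170,12],[-65,170,12]]
r=least_squares(lambda p:(proj(c,F(p,L))-uv).ravel(),[.4,0,.1]); p=r.x
print(p,r.fun.round(1)); np.save("pose.npy",p)
print("pt",inv(p,back(c,cv((306,178)),.037)),"line",inv(p,back(c,cv((345,166)),.0365)),inv(p,back(c,cv((334,96)),.0365)))
print("jawface",inv(p,back(c,cv((331,197)),.058)),inv(p,back(c,cv((355,391)),.058)))
print("wheel_top",F(p,[0,115,75]))
goto([0,135],150)
E
```

```text
[5.47606253e-01 1.43144795e-04 1.57240862e-01] [-0.4 -0.1  0.3 -0.1  0.4  0.  -0.3  0.2]
pt [63.48795111 40.42928162] line [67.12777936 19.5569555 ] [105.03740258  20.45789689]
jawface [48.00965039 28.36505835] [-50.0398175   28.98170363]
wheel_top [[0.52959798 0.1137244  0.075     ]]
t 0.1 pos [ 0.1496 -0.6062  0.2437] shift [-627.8 -543.    73.1] turn 4.84 f [ 0.5  1.3 -0.6] [-1.51  0.53  1.43  0.    1.18 -0.18]
world d [ 0.3768  0.7397 -0.0717] fix pos of tip [-488.  -536.5] 221.66123359039509
```

```bash
python3 -m pendant '[[[0,0,0],4.8],[[-20,-15,0],0],[[-38,-28,0],0],[[-38,-28,0],0],[[-38,-28,0],0],[[-38,-28,0],0],[[-38,-28,0],0],[[-38,-28,0],0]]' 0 20
python3 -m pendant '[[[-38,-28,0],0],[[-38,-28,0],0],[[-38,-28,0],0],[[-38,-28,0],0],[[-38,-28,0],0],[[-38,-28,0],0],[[-38,-28,0],0],[[-38,-28,0],0]]'
python3 -m pendant '[[[-38,-28,0],0],[[-38,-28,0],0],[[-30,-22,0],0],[[0,0,0],0]]'
python3 -c "
from h import *;goto([0,135],85)"
```

```text
time: 1.1
position: [0.2918, -0.3315, 0.2444]
tool_rot: [0.761, -0.649, -0.0, -0.0]
ft_force: [0.3, 0.2, -0.4]
grip_width: 0.0151
time: 2.1
position: [0.4651, 0.0039, 0.2444]
tool_rot: [0.761, -0.649, -0.0, 0.0]
ft_force: [1.4, -1.1, -0.6]
grip_width: 0.0005
time: 2.6
position: [0.5258, 0.1214, 0.2442]
tool_rot: [0.762, -0.648, 0.0, -0.0]
ft_force: [0.7, -1.5, -0.6]
grip_width: 0.0002
t 2.6 pos [0.5258 0.1214 0.2442] shift [-11.8  -2.6 137.2] turn 0.26 f [ 0.7 -1.5 -0.6] [0.02 0.41 1.65 0.   1.08 1.43]
world d [ 0.0007  0.0121 -0.1372] fix pos of tip [ -2.6 123.2] 222.15543690921245
```

```bash
python3 -m pendant '[[[-5,-1,20],0],[[-5,-1,30],0],[[-2,0,25],0],[[0,0,0],0]]'
python3 - <<'E'
from h import *
from rig import camera
goto([0,135],85); p=np.load("pose.npy")
c=camera("wrist");np.savez("pics/w1.npz",**c);im=c["pixels"].copy()
for l in [[0,115,75],[15,115,75],[-15,115,75],[66,40,37],[68,20,36.5],[104,20,36.5],[50,29,58],[-50,29,58]]:
    q=proj(c,F(p,l))[0]; print(l,q.round()); 
    if abs(q).max()<2000: cv2.circle(im,tuple(int(v) for v in q),4,(0,0,255),1)
cv2.imwrite("pics/w1.png",im)
E
```

```text
time: 3.1
position: [0.5229, 0.1306, 0.1677]
tool_rot: [0.761, -0.649, -0.002, 0.002]
ft_force: [-0.4, -0.1, -0.5]
grip_width: 0.0006
t 3.1 pos [0.5229 0.1306 0.1677] shift [-2.2 -4.3 60.7] turn 0.01 f [-0.4 -0.1 -0.5] [ 0.04  0.52  1.72 -0.    0.91  1.45]
world d [ 0.0035  0.0029 -0.0607] fix pos of tip [ -3.9 132.7] 145.71032863088624
[0, 115, 75] [351. 201.]
[15, 115, 75] [352. 179.]
[-15, 115, 75] [351. 222.]
[66, 40, 37] [450. 101.]
[68, 20, 36.5] [477.  99.]
[104, 20, 36.5] [483.  46.]
[50, 29, 58] [475. 125.]
[-50, 29, 58] [460. 258.]
```

View pics/w1.png

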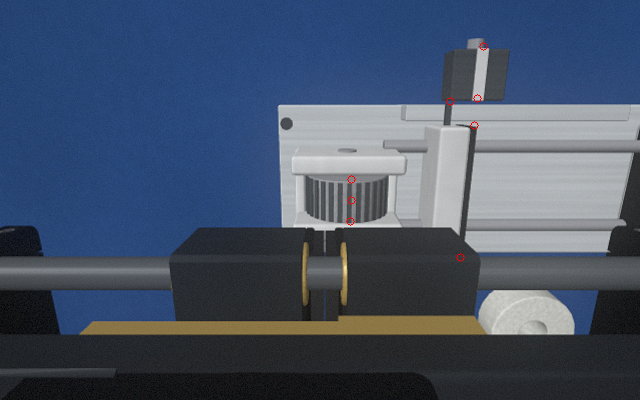

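The wrist view confirms the projections. The wheel is at (347,200), the pointer end at (449,100) and the line's inner end at (477,98), so the gap is about 20 mm, or 76 mm of rim. Next I lower the tip onto the wheel and roll.

```bash
python3 -m pendant '[[[-1,-2,25],0],[[0,-2,25],0],[[0,0,12],0],[[0,0,0],0],[[0,0,0],0]]'
python3 -c "
from h import *;goto([0,134],73)"
```

```text
time: 3.78
position: [0.5297, 0.133, 0.1086]
tool_rot: [0.761, -0.649, 0.001, -0.001]
ft_force: [-0.3, -0.4, 0.1]
grip_width: 0.0007
t 3.775 pos [0.5297 0.133  0.1086] shift [ 0.1  3.2 13.6] turn 0.04 f [-0.3 -0.4  0.1] [ 0.04  0.62  1.75 -0.    0.77  1.45]
world d [-0.0031 -0.0006 -0.0136] fix pos of tip [  3.1 134.1] 86.60122738458972
```

```bash
python3 -m pendant '[[[0,3,7],0],[[0,0,3],0],[[0,0,3],0],[[0,0,0],0]]'
python3 -m pendant '[[[5,0,0],0],[[5,0,0],0],[[5,0,0],0],[[0,0,0],0]]'
python3 -c "
from h import *;goto([0,134],73)"
```

```text
time: 4.28
position: [0.5258, 0.1332, 0.0949]
tool_rot: [0.761, -0.649, -0.0, -0.0]
ft_force: [-2.1, 2.6, 4.0]
grip_width: 0.0004
time: 4.78
position: [0.5285, 0.1177, 0.0971]
tool_rot: [0.761, -0.649, 0.0, -0.0]
ft_force: [-3.7, -1.0, 20.4]
grip_width: 0.0006
t 4.775 pos [0.5285 0.1177 0.0971] shift [-14.9  -0.5   2.1] turn 0.05 f [-3.7 -1.  20.4] [ 0.01  0.64  1.76 -0.    0.74  1.43]
world d [-0.0018  0.0148 -0.0021] fix pos of tip [ -0.5 119.1] 75.08142724528047
```

```bash
python3 -m pendant '[[[5,0,-0.7],0],[[5,0,0],0],[[5,0,0],0],[[5,0,0],0],[[0,0,0],0]]'
python3 - <<'E'
from h import *
from rig import camera
goto([0,134],73); p=np.load("pose.npy")
c=camera("top");np.savez("pics/t2.npz",**c)
cv2.imwrite("pics/t2.png",cv2.resize(c["pixels"][160:280,220:340],None,fx=5,fy=5,interpolation=cv2.INTER_CUBIC))
E
```

```text
time: 5.4
position: [0.532, 0.0974, 0.0954]
tool_rot: [0.761, -0.649, 0.001, -0.0]
ft_force: [-0.8, -1.9, 3.8]
grip_width: 0.0002
t 5.4 pos [0.532  0.0974 0.0954] shift [-35.5  -0.2   0.4] turn 0.04 f [-0.8 -1.9  3.8] [-0.03  0.64  1.77 -0.    0.73  1.39]
world d [-0.0054  0.0351 -0.0004] fix pos of tip [-0.2 98.5] 73.42725228602006
```

View pics/t2.png

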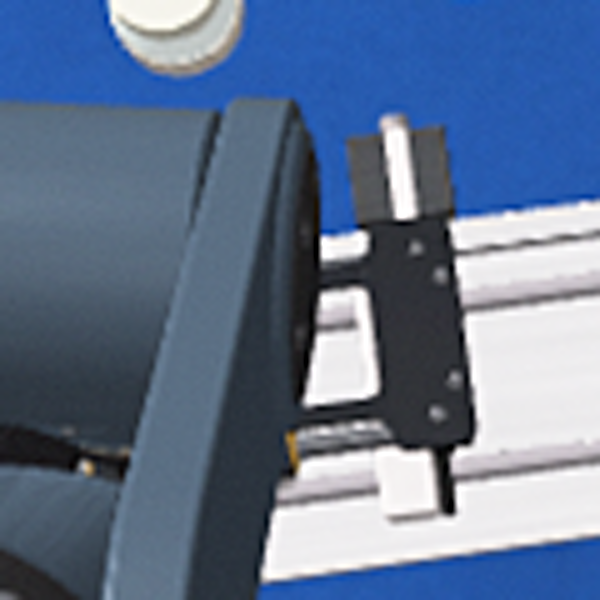

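Top view: the jaw's front edge is now at crop (440,512). It has moved about 4.6 px, or roughly 8.7 mm, for 33 mm of stroke, so there is little slip. I'll do a second stroke.

```bash
python3 -m pendant '[[[0,0,-10],0],[[-18,0,0],0],[[-18,0,0],0],[[0,0,6],0],[[0,0,4],0],[[0,0,0],0]]'
python3 -m pendant '[[[5,0,0],0],[[5,0,0],0],[[5,0,0],0],[[5,0,0],0],[[5,0,0],0],[[5,0,0],0],[[4,0,0],0],[[0,0,0],0]]'
python3 -m pendant '[[[0,0,-15],0],[[-20,0,-30],0],[[-20,0,-30],0],[[-40,0,0],0],[[-40,0,0],0],[[0,0,0],0]]'
python3 - <<'E'
from h import *
from rig import camera
goto([0,134],73)
c=camera("wrist");np.savez("pics/w2.npz",**c);cv2.imwrite("pics/w2.png",c["pixels"])
c=camera("top");np.savez("pics/t3.npz",**c);cv2.imwrite("pics/t3.png",cv2.resize(c["pixels"][160:280,220:340],None,fx=5,fy=5,interpolation=cv2.INTER_CUBIC))
E
```

```text
time: 6.2
position: [0.5255, 0.1337, 0.0948]
tool_rot: [0.761, -0.649, -0.001, 0.0]
ft_force: [-0.0, 1.1, 0.8]
grip_width: 0.0005
time: 7.2
position: [0.5315, 0.0988, 0.0958]
tool_rot: [0.761, -0.649, 0.001, 0.0]
ft_force: [-1.8, -2.7, 6.8]
grip_width: 0.0002
time: 7.95
position: [0.5118, 0.2209, 0.1709]
tool_rot: [0.762, -0.648, 0.0, -0.001]
ft_force: [0.6, -1.0, -0.1]
grip_width: 0.0005
t 7.95 pos [0.5118 0.2209 0.1709] shift [89.7 -0.4 75.9] turn 0.27 f [ 0.6 -1.  -0.1] [0.21 0.54 1.68 0.   0.93 1.62]
world d [ 0.0149 -0.0884 -0.0759] fix pos of tip [ -0.8 223.6] 148.9353800344989
```

View pics/t3.png

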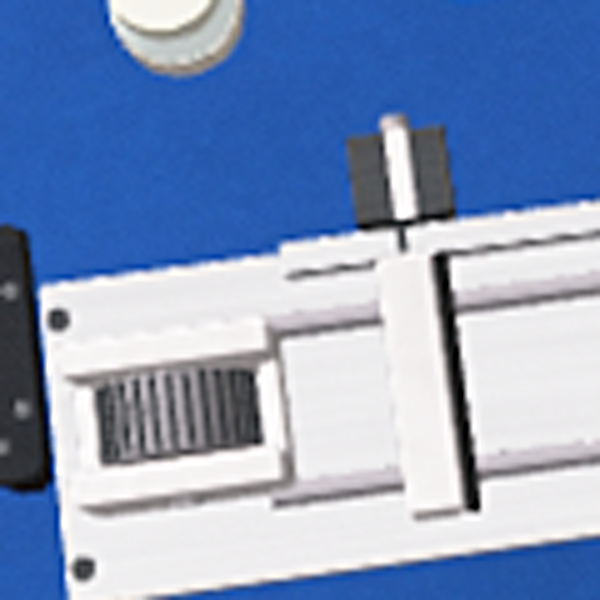

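View pics/w2.png

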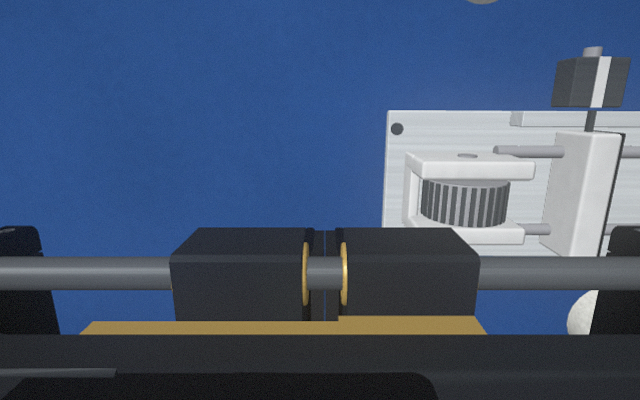

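Top view: the pointer blade is at crop (402,238), and the pale line's inner end is at (405,217). In the wrist view the pointer is at (590,120) and the line's inner end at (597,106). I'll turn both into a remaining gap.

Run:
```python
from h import *
p=np.load("pose.npy")
c=dict(np.load("pics/t3.npz")); cv=lambda q:np.array(q)/5+[220,160]-.4
P=c["pixels"]; g=cv2.cvtColor(P,cv2.COLOR_BGR2GRAY)
print(g[200:212,292:310])
for n,q,z in(("ptr",(402,238),.037),("line in",(405,216),.0365),("line mid",(400,170),.0365),("jaw",(437,252),.058),("jaw2",(465,511),.058)):
    print(n,inv(p,back(c,cv(q),z)).round(1))
c=dict(np.load("pics/w2.npz"));g=cv2.cvtColor(c["pixels"],cv2.COLOR_BGR2GRAY)
for r in (65,80,95,104,108,112,116,120,125,130): print(r,g[r,578:622:1])
for n,q,z in(("ptr",(591,118),.037),("line in",(597,106),.0365),("line out",(602,58),.0365)):
    print(n,inv(p,back(c,q,z)).round(1))
```

```text
[[ 85  86  85  85  81  68 149 245 250 253 226 119  75  81  85  85  87  88]
 [ 81  81  80  84  83  73 136 248 252 254 238 136  78  86  89  83  79  79]
 [ 84  89  85  86  89  79 107 253 255 255 248 146  66  74  72  60  47  40]
 [ 88  83  79  75  75  70  91 214 248 208 164  79  14  19  17  12  11  40]
 [ 57  52  41  32  25  20  17  32  29   5  33  79  84 128 194 180 157 174]
 [ 10  12  41  67  88  89  97  84  63 135 182 206 203 234 255 255 249 248]
 [184 160 178 193 206 211 218 138  57 233 255 247 244 240 239 237 238 238]
 [255 250 249 248 246 248 255 172  48 214 246 240 237 237 237 237 238 235]
 [238 238 240 238 238 241 251 174  52 179 240 239 235 236 237 238 241 241]
 [237 237 237 237 237 238 245 189  75 154 233 232 231 239 244 234 222 223]
 [238 239 239 238 232 230 238 215 162 203 243 237 235 243 232 147  89 101]
 [238 233 217 223 233 233 239 238 239 253 253 247 250 235 117  11   9  62]]
ptr [59.4 21.4]
line in [68.1 19.1]
line mid [86.8 18.6]
jaw [48.2  8.5]
jaw2 [-51.2  11.1]
65 [ 72  79  80  78  80  74  76  79  79  77  76  79  75  75  73  78  80  78
  73  91 161 209 206 202 204 20
[... 1043 characters left out ...]
190 192 193 191 192 190 190 191 188 189 189 190 189 192
 190 189 188 190 190 188 187 190]
120 [192 195 193 193 194 192 199 184  90  76  76  78  86  86  89  83 108 174
 198 194 194 196 192 197 192 195 193 194 192 193 194 193 192 192 191 193
 197 193 192 193 192 191 190 191]
125 [194 191 195 193 192 201 178  97  76  78  78  92  86  88  82 105 172 199
 193 196 195 194 197 193 191 194 197 196 194 189 190 190 186 189 190 189
 188 188 189 189 187 187 184 185]
130 [190 190 192 194 190 179 101  75  75  82  88  90  86  83  91 109 139 137
 138 151 160 178 175 184 203 205 203 204 207 203 203 202 206 201 200 200
 202 201 198 202 198 197 201 201]
ptr [58.7 22.1]
line in [67.6 18.9]
line out [101.5  22. ]
```

Both views put the remaining gap at about 1–2 mm. That's already inside tolerance, but I'll centre it with a short 6 mm rim stroke.

```bash
python3 -m pendant '[[[35,0,0],0],[[35,0,0],0],[[35,0,15],0],[[0,0,25],0],[[0,0,25],0],[[0,0,4],0],[[0,0,0],0],[[0,0,0],0]]'
python3 -c "
from h import *;goto([0,118],73)"
```

```text
time: 9.05
position: [0.5296, 0.1147, 0.1022]
tool_rot: [0.761, -0.649, 0.001, -0.001]
ft_force: [0.3, 0.5, 0.5]
grip_width: 0.0007
t 9.05 pos [0.5296 0.1147 0.1022] shift [-2.   0.2  7.2] turn 0.04 f [0.3 0.5 0.5] [ 0.01  0.63  1.76 -0.    0.75  1.42]
world d [-0.0005  0.002  -0.0072] fix pos of tip [  0.2 116. ] 80.23344354700026
```

```bash
python3 -m pendant '[[[0,0,4],0],[[0,0,3.2],0],[[0,0,0],0],[[3,0,0],0],[[3,0,0],0],[[0,0,0],0],[[0,0,0],0]]'
python3 -m pendant '[[[0,0,-15],0],[[-20,0,-30],0],[[-20,0,-30],0],[[-40,0,0],0],[[-25,0,0],0],[[0,0,0],0],[[0,0,0],0]]'
python3 - <<'E'
from h import *
from rig import camera
p=np.load("pose.npy")
goto([0,134],73)
c=camera("wrist");np.savez("pics/w3.npz",**c)
c2=camera("top");np.savez("pics/t4.npz",**c2)
a=cv2.resize(c["pixels"][30:270,380:640],None,fx=1.5,fy=1.5,interpolation=cv2.INTER_CUBIC)
b=cv2.resize(c2["pixels"][185:275,280:340],None,fx=4,fy=4,interpolation=cv2.INTER_CUBIC)
cv2.imwrite("pics/f.png",np.hstack([a,b]))
g=cv2.cvtColor(c["pixels"],cv2.COLOR_BGR2GRAY)
print(cv2.cvtColor(c2["pixels"],cv2.COLOR_BGR2GRAY)[200:210,294:310])
old=dict(np.load("pics/top0.npz"))["pixels"].astype(int)
d=abs(old-c2["pixels"]).max(2)
for n,(u,v) in dict(jar=(254,158),rack=(335,138),roll=(354,302)).items(): print(n,(d[v-25:v+25,u-32:u+32]>60).sum())
E
```

```text
time: 9.93
position: [0.5306, 0.1088, 0.0969]
tool_rot: [0.761, -0.649, 0.001, -0.001]
ft_force: [-4.3, -2.1, 18.1]
grip_width: 0.0004
time: 10.8
position: [0.5132, 0.2122, 0.1691]
tool_rot: [0.761, -0.649, 0.0, 0.0]
ft_force: [0.2, 0.4, -0.6]
grip_width: 0.0006
t 10.8 pos [0.5132 0.2122 0.1691] shift [80.8 -0.6 74.1] turn 0.07 f [ 0.2  0.4 -0.6] [ 0.19  0.54  1.68 -0.    0.92  1.6 ]
world d [ 0.0134 -0.0797 -0.0741] fix pos of tip [ -0.7 214.9] 147.0541526307099
[[ 84  83  80  71 149 246 250 253 226 116  73  85  85  85  85  88]
 [ 83  87  83  71 136 248 252 254 240 134  80  87  87  84  78  77]
 [ 85  87  87  81 108 253 255 255 248 147  65  72  69  61  49  40]
 [ 75  76  75  69  89 213 247 210 166  76  15  17  14  14  12  40]
 [ 40  29  25  19  14  10  32  28  42  78  84 129 193 183 159 172]
 [ 43  66  89  89 111 140 100  69 167 209 207 234 255 255 248 249]
 [178 193 205 206 228 236 145  81 234 252 245 241 239 237 237 238]
 [249 249 246 245 247 246 149  44 227 246 238 237 237 237 237 237]
 [239 239 238 238 240 252 168  43 208 244 239 236 238 239 241 242]
 [238 237 237 236 237 247 167  41 169 229 231 237 234 222 223 219]]
jar 0
rack 0
roll 0
```

View pics/f.png

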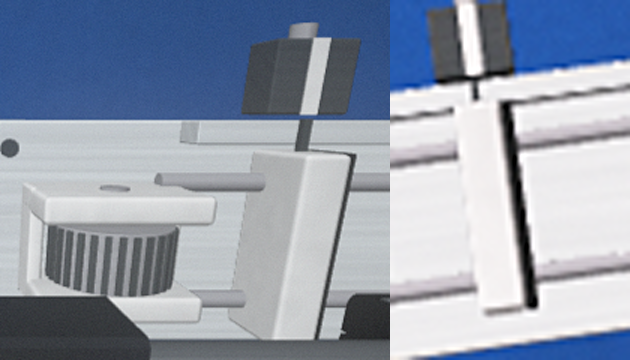

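In the final view the pointer (top image column about 300.9) is in line with the pale line (about 301.1). The hand is clear, and the three bystanders show no changed pixels.

```bash
python3 -c "
from rig import order;print(order.hand_in())"
```

```text
the job is handed in; nothing more can be done
None
```

The rack holder is set and the job is handed in. With the closed fingertips on top of the thumbwheel, I rolled it in two strokes of about 34 mm and a final 6 mm correction, then took the hand away.

- **Pointer:** In the last top and wrist pictures it stands opposite the pale line, within about 1 mm by my measurement (tolerance 4 mm). Before the last stroke my readings of the gap ranged from 0.8 to 2.3 mm, partly because the blade's side face shows in the views.
- **Bystanders:** The top picture shows no change around the rack, jar or label roll compared with the start.
- **Hand:** It was about 75 mm above the wheel and 100 mm to the side, touching nothing, at about 10.8 s of the 51 s allowed.
- **Press force:** It was meant to stay between 3 and 15 N, but read 20 N early in the first stroke and 18 N in the last one. The roll still went without visible slip.

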